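Load slide carriers on the dock, clamp them and set the batch counter

TASK

First wind the batch counter's dial back to its zero stop. Then load every carrier plate from the mat onto the dock, each lying flat in a nest of its own over both dowels, and after that turn both clamp bolts clockwise to their end stops. Leave the dial advanced by two clicks from zero for each plate loaded, and do not disturb the things standing behind the dock.

Things in the scene. Friction and masses are not known exactly. Their poses are not given: they have to be found in the camera images.
- plate_a_mid (a point): Loose aluminium plate (may be absent; all three alike, 80 to 170 g): base 84 x 50 x 8 mm, on it a grip rib 36 long (along x), 10 thick, 28 mm tall; two 8 mm through holes on the long centre line (x), 32 mm either side of the middle. Point: middle of the plate, 18 mm above the underside and 18 mm below the rib's top. x lengthwise, z up; same after half a turn.
- plate_b_mid (a point): Loose aluminium plate (may be absent; all three alike, 80 to 170 g): base 84 x 50 x 8 mm, on it a grip rib 36 long (along x), 10 thick, 28 mm tall; two 8 mm through holes on the long centre line (x), 32 mm either side of the middle. Point: middle of the plate, 18 mm above the underside and 18 mm below the rib's top. x lengthwise, z up; same after half a turn.
- plate_c_mid (a point): Loose aluminium plate (may be absent; all three alike, 80 to 170 g): base 84 x 50 x 8 mm, on it a grip rib 36 long (along x), 10 thick, 28 mm tall; two 8 mm through holes on the long centre line (x), 32 mm either side of the middle. Point: middle of the plate, 18 mm above the underside and 18 mm below the rib's top. x lengthwise, z up; same after half a turn.
- nest_1 (a point): One of three nests in a row along y (pitch 96 mm) on the dock, a fixed base plate 124 x 272 x 12 mm. Point: on the dock's top face, where the middle of a seated plate's underside lies. Two fixed dowels, 6 mm thick, round tips, stand 14 mm high 32 mm either side of it along x. z up. A plate fits either way round; any plate, any nest.
- nest_2 (a point): One of three nests in a row along y (pitch 96 mm) on the dock, a fixed base plate 124 x 272 x 12 mm. Point: on the dock's top face, where the middle of a seated plate's underside lies. Two fixed dowels, 6 mm thick, round tips, stand 14 mm high 32 mm either side of it along x. z up. A plate fits either way round; any plate, any nest.
- nest_3 (a point): One of three nests in a row along y (pitch 96 mm) on the dock, a fixed base plate 124 x 272 x 12 mm. Point: on the dock's top face, where the middle of a seated plate's underside lies. Two fixed dowels, 6 mm thick, round tips, stand 14 mm high 32 mm either side of it along x. z up. A plate fits either way round; any plate, any nest.
- clamp_1 (a joint): Captive clamp bolt 1, rad: 0 slack, grows clockwise seen from above, tight at its end stop 1.92. Friction 0.05 N m, stays where left. Below its grip bar, parallel to it, is a tongue 62 x 13 mm that swings over the edges of the plates on both sides (3 mm above seated plates); at the end stop it points at both neighbouring nests.
- clamp_1_grip (a point): Middle of the grip bar of clamp bolt 1, on the turning axis, half-way between nest 1 and nest 2, 42 mm above the dock's top face. The black bar is 36 mm long (along this x), 12 mm thick and 26 mm tall (13 mm above and below the point); it turns with the bolt.
- clamp_2 (a joint): Captive clamp bolt 2, rad: 0 slack, grows clockwise seen from above, tight at its end stop 1.92. Friction 0.05 N m, stays where left. Below its grip bar, parallel to it, is a tongue 62 x 13 mm that swings over the edges of the plates on both sides (3 mm above seated plates); at the end stop it points at both neighbouring nests.
- clamp_2_grip (a point): Middle of the grip bar of clamp bolt 2, on the turning axis, half-way between nest 2 and nest 3, 42 mm above the dock's top face. The black bar is 36 mm long (along this x), 12 mm thick and 26 mm tall (13 mm above and below the point); it turns with the bolt.
- dial (a joint): Turn of the batch counter's dial, rad: 0 at the zero stop (white pointer at the long mark), grows clockwise seen from above; a detent (click) each 20 degrees (0.349 rad), up to 10 clicks. It snaps to the nearest click when let go; passing from click to click takes about 0.1 N m. (Left of all this, beyond y = 0.45 m, stands a tall fixed microscope.)
- dial_grip (a point): Middle of the grip bar of the dial on the batch counter (fixed grey box 96 x 96 x 34 mm, beside the dock), on the turning axis, 60 mm above the worktop. The black bar is 46 mm long (along this x, the end with the white pointer is -x), 12 mm thick, from 16 mm below to 12 mm above the point (over a skirt of 54 mm diameter); it turns with the dial.
- tally: Bystander: hand tally counter, 62 x 52 x 24 mm, lying behind the dock; origin at its underside.
- eyepiece: Bystander: black microscope eyepiece, 39 mm wide, 40 mm tall, behind the dock; origin at its underside.
- objective_can: Bystander: white plastic can, 36 mm diameter, 57 mm tall, behind the dock; origin at its underside.

How it is judged:
By the outcome, as a careful person would: the job done as asked, in the order asked, and still so for the second after the job is handed in, with the robot touching nothing.
Of plate_a, plate_b, plate_c only 2 to 3 are there at a start; the rules pass over those that are not, and their reading is None.
At some moment in a run one of plate_a, plate_b, plate_c may be knocked a few centimetres aside while the robot is not near it.
Once in a run the grip may slacken for a moment while it holds something.
It also fails if it takes over 210 s, if anything falls off the work surface, if the arm or the gripper's body presses on something with over 40 N, if the wrist force passes 120 N, or if a joint passes its speed limit or range.

ROBOT

A 6-joint arm with a two-finger parallel gripper is mounted at the origin on a cart in front of the work surface, level with it; the furniture and walls round the work are solid. World frame = base frame: x ahead of the robot, y to its left, z up, the work surface at z = 0. Lengths are in m, angles in degrees, forces in N, time in s.
With the tool pointing down it reaches from about 0.375 to 0.9 m from the base axis. Payload 3.1 kg.
Tool frame: the origin (TCP) lies where the fingers leave the gripper's body, on its centre line; the fingertips stand 70 mm ahead of it and the grasp point (between the pads) lies 51 mm ahead of it; z points along the fingers, y is the line along which they close (so a half turn about z gives the same grasp; the last joint's range is limited). The gripper opens to 87 mm and grips with 3 to 60 N. Pads are 19 mm wide; open, the fingers measure 117 mm over their backs; the gripper's body (75 mm by 190 mm) begins 51 mm behind the grasp point.
Start: joints at [-81.274, 30.224, 82.088, -0, 67.689, -10.227], TCP at [0.203, -0.591, 0.292] pointing down, gripper open.
Joint ranges: [-176.69, 176.69], [-43.24, 126.21], [12.49, 139.97], [-82, 262], [0, 151.66], [-163.58, 163.58]. Speed limits (degrees/s): [159.86, 159.86, 180, 180, 180, 180].

INTERFACE

Orientations are given as a 3x3 rotation matrix whose columns are the frame's x, y, z axes.
In Python, from rig import readout, capture, calibration, bot, look_for gives the robot as it stands. The module is installed in compiled form; this text tells all that it offers.
- The arm moves only by the shell command python3 -m pendant 'ROWS'. ROWS is JSON, a list of rows, each a list of 7 numbers: the shift along the tool's x, y, z normalised to -1 to 1, where 1 is 200 mm, then the turn, a rotation vector about the tool's x, y, z normalised to -1 to 1, where 1 is 180 degrees, then the closure, from -1 (fully open) to 1 (shut). In form: [[dx, dy, dz, ax, ay, az, grip], ...]. A call has 1 to 8 rows; each row is the pose to reach, as a shift and turn from the pose commanded when the call began, along the tool's axes at that moment, turning the shorter way round; what a row does not reach only later rows make up. A row lasts 1/10 s, in which the tool goes at most 50 mm and 8.59 degrees, less where a joint would pass 70% of its speed; a pose out of reach is approached as far as the arm can. A call with a number of a shift or a turn outside -1 to 1 is refused whole. A call with a gripper value outside its range is refused whole. The fingers move at their own pace and stop on an object; the grip force is fixed at half the most. Time passes only in rows, so rows that repeat a pose let the fingers close. It gives the time, the measured TCP pose, the force, the opening and the grip force at its end, in the units of the state.
- readout.read_state(): the state, without advancing time (a new reading comes with each control period).
- capture(name): name is "scene" or "side" or "wrist"; returns (picture, depth): 480x640x3 uint8, red, green, blue; 480x640 float32, m along the optical axis (not along the pixel's ray), 0 where there is no reading.
- calibration(name): a dict with "mtx" (3x3 intrinsics, pixels), "T" (4x4, takes a point from camera to world coordinates); the wrist camera has in their place "mount" (4x4, takes a point from camera to tool coordinates, whose origin is the TCP and whose axes are the flange's). Camera axes: x right, y down, z forward; pixel columns grow to the right and rows downward; lengths in m; the calibration is good to about 2 mm. A picture is of the moment at which its call begins: read the wrist's pose just before it. calibration takes no time and is no camera call.
- bot.hand_in(): hands the job in; it is judged then, once.
Trained networks look in the newest picture that a camera, given by its name, has taken for a name from the list of things; names that differ only in an ending like _2 or _b are one class to them, and where a whole thing is asked for, a point or a joint stands for the part that bears it (a point fixed in the world has none). Each returns a list of dicts, best first, with "conf" (0 to 1); they miss things now and then, are a little off and sometimes report something else, mostly with a low value. They report only what shows in the picture. A call takes as long as a camera call.
- look_for(thing, camera): "extent" ([left, top, right, bottom] in pixels, round what is visible of it).
The state is a dict: "time_s": time; "joint_positions": joint angles; "qvel": joint speeds; "tau": joint torques, N m; "position": TCP position; "tcp_rot": TCP orientation; "force": force on the tool from outside, world axes, zero at the start; "moment": the same for the moment, N m; "opening": opening from 0.0 (shut) to 1.0 (fully open); "grasp_force": force on a finger pad.
Only numpy, scipy, OpenCV 4.12 (cv2) and the standard library are available. Lean on these libraries where they do the work, as an engineer would, in place of code of your own. Each camera call takes 0.05 s, during which the arm holds its last target. There are 200 camera calls.

## Working session

There is one attempt and no reset: what is moved stays moved. The work goes in short steps, Python scripts to look and compute and a shell command to move; the robot and the scene stay as the last step left them, time stands still between calls to the robot, and variables do not carry over. Pictures are saved under pics/ and viewed, at most 14 in all, crops included, and the job is handed in when it is done.

```bash
mkdir -p pics; python3 - <<'E'
from rig import readout, capture, calibration, look_for
import cv2,numpy as np
print(readout.read_state())
for n in ["scene","side"]:
    p,d=capture(n); cv2.imwrite(f"pics/{n}0.png",p[:,:,::-1]); np.savez(f"{n}0.npz",p=p,d=d)
    c=calibration(n); print(n,c)
    for t in ["plate_a_mid","clamp_1_grip","dial_grip"]:
        print(t,[(r["conf"],r["extent"]) for r in look_for(t,n)][:5])
print(calibration("wrist"))
E
```

```text
{'time_s': 0.0, 'joint_positions': array([-8.12734502e+01,  3.02774534e+01,  8.21577112e+01, -1.88899421e-03,
        6.76879469e+01, -1.02264548e+01]), 'qvel': array([ 0.08044862, -0.12579413, -0.09408688,  0.06732561,  0.11082169,
       -0.0481791 ]), 'tau': array([-2.66900643e-04, -4.40039098e+01, -1.76590419e+01,  6.32768590e-02,
        5.80664689e-02, -1.61919024e-04]), 'position': array([ 0.2029337 , -0.59051107,  0.29128033]), 'tcp_rot': array([[ 9.45781283e-01,  3.24804000e-01, -3.56145920e-04],
       [ 3.24804005e-01, -9.45778974e-01,  2.11919806e-03],
       [ 3.51488684e-04, -2.11997548e-03, -9.99997691e-01]]), 'force': array([0.057819  , 0.51860157, 0.35132099]), 'moment': array([-0.04469756, -0.03915649, -0.00035622]), 'grasp_force': 0.0, 'opening': 0.9992271159862385}
scene {'mtx': array([[525.7893967 ,   0.        , 321.02862892],
       [  0.        , 525.7893967 , 241.51862006],
       [  0.        ,   0.        ,   1.        ]]), 'T': array([[-0.89376804, -0.3053151 ,  0.32857479,  0.22611457],
       [-0.44836994,  0.58863654, -0.67265996,  0.81107958],
       [
[... 580 characters left out ...]
332  ],
       [ 0.        ,  0.        ,  0.        ,  1.        ]])}
plate_a_mid []
clamp_1_grip [(0.64, [253.8, 239.6, 281.7, 263.2])]
dial_grip [(0.84, [355.4, 184.8, 373.9, 202.1])]
{'mtx': array([[333.92317764,   0.        , 316.13043787],
       [  0.        , 333.92317764, 239.9054234 ],
       [  0.        ,   0.        ,   1.        ]]), 'mount': array([[-8.23820548e-04, -9.65357195e-01, -2.60930656e-01,
         7.19670470e-02],
       [ 9.99999659e-01, -7.81651835e-04, -2.65384855e-04,
         1.34468348e-03],
       [ 5.22342535e-05, -2.60930785e-01,  9.65357510e-01,
        -9.25950729e-02],
       [ 0.00000000e+00,  0.00000000e+00,  0.00000000e+00,
         1.00000000e+00]])}
```

View pics/scene0.png

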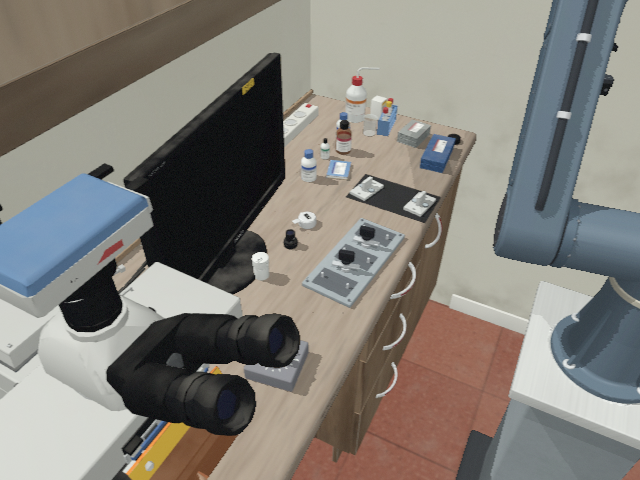

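View pics/side0.png

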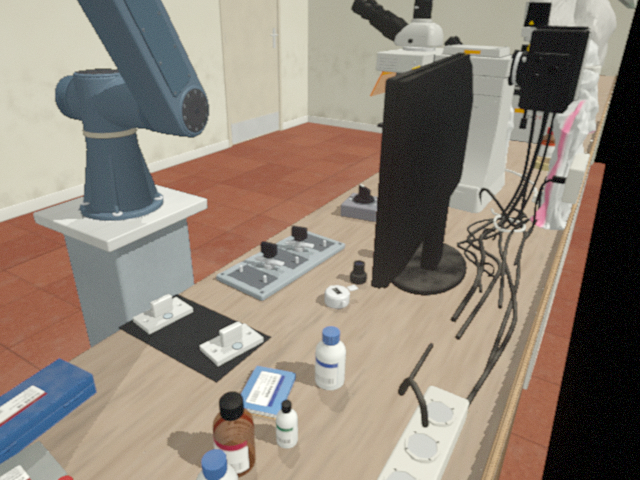

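The images show two plates on the mat (side view, ribs at about 160,305 and 232,332). The dock is at (282,262) with both black clamp bars, and the dial is at (363,193). Next I'll localise these from depth.

```bash
cat > h.py <<'E'
from rig import readout, capture, calibration, look_for
import cv2,numpy as np
def cloud(n,d,T=None):
    c=calibration(n); K=c["mtx"]; T=c["T"] if T is None else T@c["mount"]
    v,u=np.mgrid[:d.shape[0],:d.shape[1]]
    P=np.stack([(u-K[0,2])/K[0,0]*d,(v-K[1,2])/K[1,1]*d,d],-1)
    P=P@T[:3,:3].T+T[:3,3]; P[d<=0]=np.nan; return P
def toolT():
    s=readout.read_state(); T=np.eye(4); T[:3,:3]=s["tcp_rot"]; T[:3,3]=s["position"]; return T,s
def ortho(p,P,x0,x1,y0,y1,s,z0=-.02,z1=.3):
    # image: rows: x decreasing downward (x up), cols: y decreasing to the right
    H,W=int((x1-x0)*s),int((y1-y0)*s); im=np.zeros((H,W,3),np.uint8)
    Q=P.reshape(-1,3); C=p.reshape(-1,3); m=np.isfinite(Q[:,0])&(Q[:,2]>z0)&(Q[:,2]<z1); Q=Q[m];C=C[m]
    o=np.argsort(Q[:,2]);Q=Q[o];C=C[o]
    r=((x1-Q[:,0])*s).astype(int); c=((y1-Q[:,1])*s).astype(int)
    k=(r>=0)&(r<H)&(c>=0)&(c<W); im[r[k],c[k]]=C[k][:,::-1]; return im
def rect(Q):
    (c,wh,a)=cv2.minAreaRect((Q[:,:2]*1000).astype(np.float32)); return np.round(c,1),np.round(wh,1),round(a,1),len(Q)
E
python3 - <<'E'
from h import *
for n in ["side","scene"]:
    f=np.load(f"{n}0.npz"); P=cloud(n,f["d"]); p=f["p"]
    def box(u0,v0,u1,v1,z0,z1):
        Q=P[v0:v1,u0:u1].reshape(-1,3); Q=Q[(Q[:,2]>z0)&(Q[:,2]<z1)]; return rect(Q) if len(Q)>4 else None, np.round(Q.mean(0),3) if len(Q) else 0
    if n=="side":
        for nm,b in dict(pl1=(130,285,195,335,.018,.045),pl2=(198,315,268,365,.018,.045),pl1b=(130,285,195,335,.005,.016),pl2b=(198,315,268,365,.005,.016),c1=(258,236,281,262,.03,.09),c2=(289,222,310,244,.03,.09),dial=(350,180,378,204,.045,.09),dock=(215,225,350,300,.005,.02),dialbox=(335,180,385,225,.02,.04)).items(): print(n,nm,*box(*b))
    else:
        for nm,b in dict(pl1=(405,190,436,220,.018,.045),pl2=(350,175,385,203,.018,.045),c1=(353,220,380,245,.03,.09),c2=(335,242,362,270,.03,.09),dock=(300,215,410,305,.005,.02),can=(250,250,272,282,.03,.08),eye=(280,226,300,252,.02,.06),tally=(292,210,318,232,.01,.04)).items(): print(n,nm,*box(*b))
E
```

```text
side pl1 (array([ 483.1, -292.5]), array([37. , 13.4]), 81.2, 265) [ 0.485 -0.295  0.029]
side pl2 (array([ 633.2, -289.4]), array([36.1, 13.4]), 74.7, 303) [ 0.635 -0.292  0.03 ]
side pl1b (array([ 482.2, -292.4]), array([85.9, 54. ]), 80.9, 804) [ 0.488 -0.298  0.009]
side pl2b (array([ 632.9, -288.8]), array([85.5, 52.2]), 75.6, 986) [ 0.637 -0.295  0.009]
side c1 (array([543.9, -74.4]), array([36.1, 17.8]), 8.1, 261) [ 0.546 -0.075  0.052]
side c2 (array([553.4,  21.2]), array([34.1, 17.4]), 4.3, 233) [0.554 0.021 0.052]
side dial (array([563.4, 309. ]), array([12.3, 48.9]), 59.6, 135) [0.565 0.306 0.06 ]
side dock (array([611.1, -30.2]), array([273.3, 254.2]), 84.2, 3472) [ 0.56  -0.052  0.011]
side dialbox (array([562.2, 308.1]), array([93.5, 97.6]), 9.0, 441) [0.565 0.283 0.031]
scene pl1 (array([ 478.1, -293.2]), array([37.8, 12.2]), 81.3, 79) [ 0.477 -0.289  0.032]
scene pl2 (array([ 627.9, -288.9]), array([39.4, 13.2]), 74.3, 90) [ 0.627 -0.286  0.031]
scene c1 (array([532.1, -68.1]), array([47.6, 18.4]), 3.7, 201) [ 0.536 -0.068  0.054]
scene c2 (array([546.5,  27.6]), array([45.9, 17.9]), 10.5, 209) [0.546 0.028 0.055]
scene dock (array([546.8, -22.5]), array([253.6, 291.5]), 27.9, 3866) [ 0.542 -0.005  0.012]
scene can (array([711.1, 118.2]), array([36.9, 36.9]), 68.6, 274) [0.708 0.123 0.05 ]
scene eye (array([705. ,  -1.1]), array([24.3, 26.3]), 56.1, 117) [0.703 0.001 0.033]
scene tally (array([706.3, -62.1]), array([ 47.9, 103.5]), 1.2, 247) [ 0.705 -0.083  0.022]
```

```bash
cat > go.py <<'E'
# usage: go.py x y z yaw  -> normalised row for reaching tool-down pose from the current one
import sys,numpy as np
from rig import readout
from scipy.spatial.transform import Rotation as R
def row(x,y,z,yaw):
    s=readout.read_state(); M=s["tcp_rot"]; a=np.radians(yaw)
    N=np.array([[np.cos(a),np.sin(a),0],[np.sin(a),-np.cos(a),0],[0,0,-1]])
    d=M.T@(np.array([x,y,z])-s["position"])/.2; w=R.from_matrix(M.T@N).as_rotvec()/np.pi
    return np.round(np.r_[d,w],4), np.linalg.norm(d)*200, np.linalg.norm(w)*180
if __name__=="__main__":
    r,n,t=row(*map(float,sys.argv[1:5])); print(r.tolist(),"mm",round(n),"deg",round(t),"rows",max(n/50,t/8.59).round(1))
E
python3 go.py 0.37 -0.45 0.29 0
python3 -m pendant '[[0.9,-0.5,0,0,0,0.11,-1],[0.9,-0.5,0,0,0,0.11,-1],[0.9,-0.5,0,0,0,0.11,-1],[0.9,-0.5,0,0,0,0.11,-1],[0.9,-0.5,0,0,0,0.11,-1]]'; python3 go.py 0.44 -0.2 0.29 0
```

```text
[1.0187, -0.3956, 0.0107, -0.0001, 0.0, 0.1053] mm 219 deg 19 rows 4.4
time_s: 0.9
position: [0.3434, -0.4331, 0.2922]
tcp_rot: [[1.0, -0.009, 0.0], [-0.009, -1.0, 0.004], [0.0, -0.004, -1.0]]
force: [0.0, 0.9, -0.4]
opening: 1.003
grasp_force: 0.0
[0.4719, -1.1702, 0.0154, -0.0011, -0.0001, -0.003] mm 252 deg 1 rows 5.0
```

```bash

python3 -m pendant '[[0.55,-1,0,0,0,0,-1],[0.55,-1,0,0,0,0,-1],[0.55,-1,0,0,0,0,-1],[0.55,-1,0,0,0,0,-1],[0.55,-1,0,0,0,0,-1]]'
python3 -m pendant '[[0.3,-1,0,0,0,0,-1],[0.3,-1,0,0,0,0,-1],[0.3,-1,0,0,0,0,-1],[0.3,-1,0,0,0,0,-1],[0.3,-1,0,0,0,0,-1],[0.3,-1,0,0,0,0,-1]]'
python3 - <<'E'
from h import *
T,s=toolT(); p,d=capture("wrist"); np.savez("w1.npz",p=p,d=d,T=T)
P=cloud("wrist",d,T); cv2.imwrite("pics/w1.png",p[:,:,::-1])
for t in ["nest_1","clamp_1_grip","tally","eyepiece","objective_can"]: print(t,[(r["conf"],r["extent"]) for r in look_for(t,"wrist")][:4])
E
```

```text
time_s: 1.4
position: [0.4546, -0.2371, 0.2924]
tcp_rot: [[1.0, -0.013, 0.0], [-0.013, -1.0, 0.001], [0.0, -0.001, -1.0]]
force: [0.0, -0.7, 0.5]
opening: 0.999
grasp_force: 0.0
time_s: 2.0
position: [0.5171, -0.0396, 0.2923]
tcp_rot: [[1.0, -0.011, 0.0], [-0.011, -1.0, -0.001], [0.0, 0.001, -1.0]]
force: [0.0, -0.7, -0.0]
opening: 0.998
grasp_force: 0.0
nest_1 [(0.67, [177.4, 120.7, 430.9, 252.2]), (0.42, [505.8, 70.6, 596.4, 135.8])]
clamp_1_grip [(0.68, [331.9, 165.0, 354.9, 223.9])]
tally [(0.97, [332.8, 3.1, 391.0, 47.4])]
eyepiece [(0.63, [260.3, 0.0, 295.0, 47.2])]
objective_can [(0.79, [108.7, 0.9, 175.5, 41.7])]
```

View pics/w1.png

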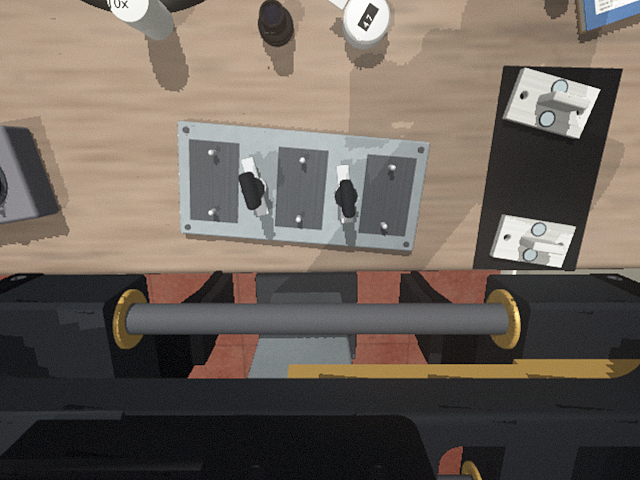

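The dock fills (180-430, 120-255), with dowel tips near (211,153), (211,213), (303,160), (299,226), (391,168) and (383,231). The plates are at (552,102) and (535,240). The bystanders stand along the top edge.

```bash
python3 - <<'E'
from h import *
f=np.load("w1.npz"); p,d,T=f["p"],f["d"],f["T"]; P=cloud("wrist",d,T)
m=np.zeros(d.shape,bool); m[110:262,170:440]=1
Q=P[m&(abs(P[...,2]-.012)<.006)]; print("dock",rect(Q),np.median(Q[:,2]))
for b in [(225,145,275,235),(325,155,370,245)]:
    Q=P[b[1]:b[3],b[0]:b[2]].reshape(-1,3); print(rect(Q[Q[:,2]>.056]),np.nanmax(Q[:,2]))
# dowels: bright blobs, ray to z=.024
K=calibration("wrist")["mtx"]; C=T@calibration("wrist")["mount"]
g=p.min(2).astype(int)
for u,v in [(211,153),(211,213),(303,160),(299,226),(391,168),(383,231)]:
    w=g[v-9:v+10,u-9:u+10]; ys,xs=np.nonzero(w>165); 
    if len(xs)==0: print("none",w.max()); continue
    for z,(cu,cv) in ((.026,(xs.mean()+u-9,ys.mean()+v-9)),):
        r=C[:3,:3]@np.array([(cu-K[0,2])/K[0,0],(cv-K[1,2])/K[1,1],1]); q=C[:3,3]+r*(z-C[2,3])/r[2]
        Z=P[int(cv)-4:int(cv)+5,int(cu)-4:int(cu)+5].reshape(-1,3); Z=Z[Z[:,2]>.017]
        print(len(xs),round(cu,1),round(cv,1),np.round(q*1000,1), np.round(Z.mean(0)*1000,1) if len(Z) else 0,len(Z))
for b in [(500,60,605,140),(490,210,580,272)]:
    Q=P[b[1]:b[3],b[0]:b[2]].reshape(-1,3); print("plate",rect(Q[(Q[:,2]>.004)&(Q[:,2]<.012)]),"rib",rect(Q[Q[:,2]>.03]))
E
```

```text
dock (array([547.7, -24.1]), array([272.3, 124.2]), 84.7, 24852) 0.012174199407917974
(array([552.3,  23.7]), array([36. , 12.1]), 12.8, 501) 0.06910667650726399
(array([543.3, -71.7]), array([36. , 12.1]), 5.5, 462) 0.06931627996358736
21 210.0 152.0 [588.5  68.8  26. ] [588.8  67.7  24.1] 31
47 209.4 217.6 [519.3  76.   26. ] [523.6  73.9  25. ] 9
20 301.8 159.5 [579.8 -26.4  26. ] [579.9 -27.   24.6] 30
154 298.5 230.3 [503.8 -21.   26. ] 0 0
17 392.4 166.6 [ 571.4 -121.5   26. ] [ 571.  -121.6   24. ] 31
17 384.2 225.3 [ 508.3 -115.5   26. ] [ 507.8 -116.1   24. ] 30
plate (array([ 634. , -293.9]), array([ 71.6, 104.9]), 1.6, 3458) rib (array([ 633.5, -289.3]), array([36.6, 10.6]), 74.8, 511)
plate (array([ 483. , -299.8]), array([ 65.4, 104.6]), 0.2, 2576) rib (array([ 483.6, -293.3]), array([36.9, 10.4]), 80.8, 349)
```

```bash

python3 -m pendant '[[0.1,-0.9,0,0,0,0,-1],[0.1,-0.9,0,0,0,0,-1],[0.1,-0.9,0,0,0,0,-1],[0.1,-0.9,0,0,0,0,-1]]'
python3 -m pendant '[[0.1,-0.8,0.4,0,0,0,-0.3],[0.1,-0.8,0.4,0,0,0,-0.3],[0.1,-0.8,0.4,0,0,0,-0.3],[0.1,-0.8,0.4,0,0,0,-0.3],[0.1,-0.8,0.4,0,0,0,-0.3]]'
python3 - <<'E'
from h import *
T,s=toolT(); p,d=capture("wrist"); np.savez("w2.npz",p=p,d=d,T=T)
P=cloud("wrist",d,T)
r=look_for("dial_grip","wrist"); print([(x["conf"],x["extent"]) for x in r][:3])
m=(P[...,2]>.063)&(P[...,2]<.08)&(abs(P[...,0]-.563)<.06)&(abs(P[...,1]-.309)<.06); print(rect(P[m]))
m=(P[...,2]>.028)&(P[...,2]<.037)&(abs(P[...,0]-.563)<.09)&(abs(P[...,1]-.309)<.09); print("box",rect(P[m]))
cv2.imwrite("pics/w2.png",p[:,:,::-1])
im=ortho(p,P,.49,.64,.23,.39,2600); cv2.imwrite("pics/o2.png",cv2.dilate(im,np.ones((3,3)))) 
E
```

```text
time_s: 2.7
position: [0.5396, 0.1407, 0.2923]
tcp_rot: [[1.0, -0.015, 0.0], [-0.015, -1.0, 0.001], [0.0, -0.001, -1.0]]
force: [-0.1, -0.1, -0.4]
opening: 0.997
grasp_force: 0.0
time_s: 3.2
position: [0.5611, 0.3007, 0.2096]
tcp_rot: [[1.0, -0.012, -0.003], [-0.012, -1.0, -0.0], [-0.003, 0.0, -1.0]]
force: [-0.6, -0.5, -0.6]
opening: 0.681
grasp_force: 0.0
[(0.76, [269.0, 206.6, 334.8, 275.8])]
(array([563.2, 310.8]), array([12.2, 46.2]), 58.6, 1032)
box (array([562.8, 310.9]), array([96.8, 96.4]), 8.7, 8945)
```

View pics/w2.png

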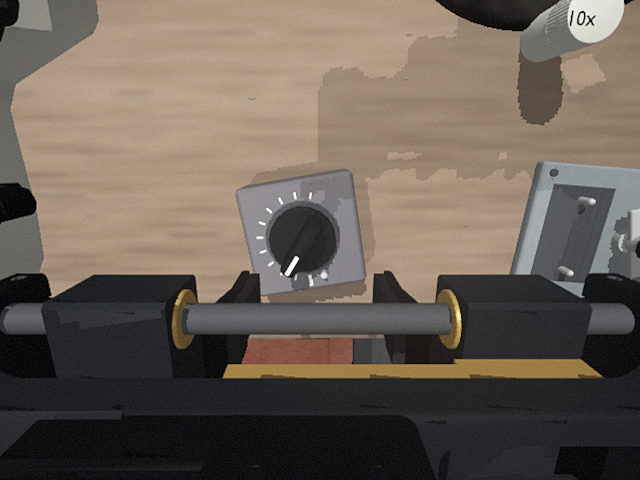

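The dial pointer is at (291,266) and the long mark at (310,280), which is about 40°, or 2 clicks, from zero. I'll grip the bar and wind it back counter-clockwise.

```bash
python3 go.py 0.5632 0.3108 0.1175 -31.4
```

```text
[0.0067, -0.0647, 0.4707, 0.0004, 0.0003, 0.1697] mm 95 deg 31 rows 3.6
```

```bash
python3 -m pendant '[[0.007,-0.065,0.2,0,0,0.17,-0.3],[0.007,-0.065,0.2,0,0,0.17,-0.3],[0.007,-0.065,0.2,0,0,0.17,-0.3],[0.007,-0.065,0.2,0,0,0.17,-0.3],[0.007,-0.065,0.35,0,0,0.17,-0.3],[0.007,-0.065,0.47,0,0,0.17,-0.3],[0.007,-0.065,0.47,0,0,0.17,-0.3]]'; python3 go.py 0.5632 0.3108 0.1175 -31.4
```

```text
time_s: 4.0
position: [0.5621, 0.3088, 0.1163]
tcp_rot: [[0.852, -0.524, -0.006], [-0.524, -0.852, -0.002], [-0.004, 0.005, -1.0]]
force: [-0.4, 0.2, 0.1]
opening: 0.649
grasp_force: 0.0
[-0.0004, -0.0114, -0.0061, 0.0016, 0.0011, -0.0012] mm 3 deg 0 rows 0.1
```

```bash
python3 -m pendant '[[0,-0.011,0,0,0,0,-0.3],[0,-0.011,0,0,0,0,1],[0,-0.011,0,0,0,0,1],[0,-0.011,0,0,0,0,1],[0,-0.011,0,0,0,0,1],[0,-0.011,0,0,0,0,1],[0,-0.011,0,0,0,0,1],[0,-0.011,0,0,0,0,1]]'
python3 -m pendant '[[0,0,0,0,0,-0.04,1],[0,0,0,0,0,-0.08,1],[0,0,0,0,0,-0.12,1],[0,0,0,0,0,-0.16,1],[0,0,0,0,0,-0.2,1],[0,0,0,0,0,-0.235,1],[0,0,0,0,0,-0.235,1],[0,0,0,0,0,-0.235,1]]'; python3 -c "
from h import *
s=toolT()[1]; print(s['moment'],s['joint_positions'])"
```

```text
time_s: 4.8
position: [0.5631, 0.3118, 0.1182]
tcp_rot: [[0.854, -0.52, -0.004], [-0.52, -0.854, -0.005], [-0.001, 0.006, -1.0]]
force: [-2.2, -6.9, 4.5]
opening: 0.139
grasp_force: 30.0
time_s: 5.6
position: [0.5633, 0.3125, 0.1182]
tcp_rot: [[0.983, 0.184, -0.003], [0.184, -0.983, -0.002], [-0.004, 0.001, -1.0]]
force: [-2.7, -4.2, 3.8]
opening: 0.135
grasp_force: 30.0
[-0.82167538  0.47686359 -0.54089437] [ 1.91162212e+01  4.43493646e+01  8.60270352e+01 -6.19716678e-02
  4.98457855e+01  9.85282659e+01]
```

```bash
python3 -m pendant '[[0,0,0,0,0,0.01,0],[0,0,0,0,0,0.01,0],[0,0,0,0,0,0.01,0],[0,0,0,0,0,0.01,0],[0,0,-0.25,0,0,0.06,0],[0,0,-0.5,0,0,0.06,0],[0,0,-0.5,0,0,0.06,0]]'
python3 - <<'E'
from h import *
T,s=toolT(); p,d=capture("wrist"); P=cloud("wrist",d,T)
m=(P[...,2]>.063)&(P[...,2]<.08)&(abs(P[...,0]-.563)<.05)&(abs(P[...,1]-.311)<.05); print(rect(P[m]))
cv2.imwrite("pics/w3.png",p[130:300,180:420,::-1])
E
python3 go.py 0.5632 0.13 0.26 0
```

```text
time_s: 6.3
position: [0.5687, 0.3155, 0.2256]
tcp_rot: [[1.0, 0.001, 0.015], [0.001, -1.0, 0.005], [0.015, -0.005, -1.0]]
force: [0.8, 0.3, -0.1]
opening: 0.495
grasp_force: 0.0
(array([563.3, 310.9]), array([46., 12.]), 8.8, 867)
[-0.0179, 0.9231, -0.1902, -0.0011, -0.003, 0.0004] mm 189 deg 1 rows 3.8
```

View pics/w3.png

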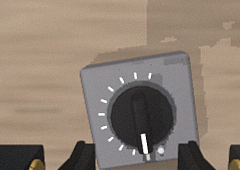

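The dial now sits on the long mark, bar yaw 8.8° matching the box. Next I travel to the plates.

```bash
python3 -m pendant '[[0,1,-0.3,0,0,0,0],[0,1,-0.3,0,0,0,0],[0,1,-0.3,0,0,0,0],[0,1,-0.3,0,0,0,0],[0,1,-0.3,0,0,0,0]]' >/dev/null
python3 -m pendant '[[0,1,0,0,0,0,0],[0,1,0,0,0,0,0],[0,1,0,0,0,0,0],[0,1,0,0,0,0,0],[0,1,0,0,0,0,0]]' >/dev/null
python3 -m pendant '[[0,0.9,0.2,0,0,-0.37,0],[0,0.9,0.2,0,0,-0.37,0],[0,0.9,0.2,0,0,-0.37,0],[0,0.9,0.2,0,0,-0.37,0],[0,0.9,0.2,0,0,-0.37,0],[0,0.9,0.2,0,0,-0.37,0],[0,0.9,0.2,0,0,-0.37,0],[0,0.9,0.2,0,0,-0.37,0]]'
cat > see.py <<'E'
from h import *
import sys
# see.py name: plates seen near the mat: rib rectangles
T,s=toolT(); p,d=capture("wrist"); P=cloud("wrist",d,T); np.savez(sys.argv[1]+".npz",p=p,d=d,T=T)
m=((P[...,2]>.028)&(P[...,2]<.042)&(P[...,1]<-.2)&(P[...,0]<.72)).astype(np.uint8)
n,l,st,ce=cv2.connectedComponentsWithStats(m)
for i in range(1,n):
    if st[i,4]>150: print(rect(P[l==i]),st[i])
cv2.imwrite("pics/"+sys.argv[1]+".png",p[:,:,::-1])
E
python3 see.py w4; python3 go.py 0.6335 -0.2893 0.083 74.8
```

```text
time_s: 8.15
position: [0.5649, -0.2648, 0.2367]
tcp_rot: [[0.391, 0.92, -0.002], [0.92, -0.391, 0.002], [0.001, -0.003, -1.0]]
force: [0.5, 0.1, 1.0]
opening: 0.5
grasp_force: 0.0
(array([ 633.8, -288.9]), array([35.7, 10.2]), 75.6, 503) [388 205  16  41 503]
(array([ 485.5, -283.9]), array([17.6, 10.1]), 77.4, 209) [239 270  14  22 209]
[0.0188, 0.3658, 0.7678, -0.0009, -0.0004, -0.0423] mm 170 deg 8 rows 3.4
```

```bash
python3 -m pendant '[[0.02,0.366,0.2,0,0,-0.042,0],[0.02,0.366,0.35,0,0,-0.042,0],[0.02,0.366,0.5,0,0,-0.042,0],[0.02,0.366,0.6,0,0,-0.042,0],[0.02,0.366,0.6,0,0,-0.042,0]]'; python3 see.py w5; python3 go.py 0.6338 -0.289 0.0825 75.2
```

```text
time_s: 8.7
position: [0.6317, -0.2888, 0.1129]
tcp_rot: [[0.273, 0.962, -0.008], [0.962, -0.273, 0.006], [0.004, -0.01, -1.0]]
force: [-0.4, 0.2, 0.3]
opening: 0.495
grasp_force: 0.0
(array([ 634.8, -285.5]), array([28.6,  9.9]), 74.6, 987) [310 248  19  55 987]
(array([ 484.4, -293.9]), array([30.9, 10.5]), 77.6, 850) [ 61 334  29  44 850]
[0.0046, 0.0044, 0.1648, -0.0017, -0.0007, -0.0056] mm 33 deg 1 rows 0.7
```

```bash
python3 -m pendant '[[0.003,0.004,0.08,0,0,0,0],[0.003,0.004,0.15,0,0,0,0],[0.003,0.004,0.15,0,0,0,1],[0.003,0.004,0.15,0,0,0,1],[0.003,0.004,0.15,0,0,0,1],[0.003,0.004,0.15,0,0,0,1],[0.003,0.004,0.15,0,0,0,1]]'; python3 go.py 0.6338 -0.289 0.0825 75.2
```

```text
time_s: 9.45
position: [0.6345, -0.2914, 0.0889]
tcp_rot: [[0.272, 0.962, -0.0], [0.962, -0.272, -0.0], [-0.0, -0.0, -1.0]]
force: [-1.6, -0.1, 0.1]
opening: 0.134
grasp_force: 0.6
[0.0106, -0.0069, 0.0321, -0.0001, 0.0, -0.0055] mm 7 deg 1 rows 0.1
```

```bash
python3 -m pendant '[[0.01,-0.004,0,0,0,0,0.2],[0.01,-0.004,0,0,0,0,0.2],[0.01,-0.004,0.032,0,0,0,0.2],[0.01,-0.004,0.032,0,0,0,1],[0.01,-0.004,0.032,0,0,0,1],[0.01,-0.004,0.032,0,0,0,1],[0.01,-0.004,0.032,0,0,0,1],[0.01,-0.004,0.032,0,0,0,1]]'
```

```text
time_s: 10.25
position: [0.6345, -0.2893, 0.0819]
tcp_rot: [[0.272, 0.962, 0.0], [0.962, -0.272, -0.0], [-0.0, 0.0, -1.0]]
force: [-0.2, -0.5, -0.8]
opening: 0.112
grasp_force: 30.0
```

```bash
python3 -m pendant '[[0,0,-0.1,0,0,0,1],[0,0,-0.3,0,0,0,1],[0,0,-0.5,0,0,0,1],[0,0,-0.55,0,0,0,1],[0,0,-0.55,0,0,0,1]]'; python3 go.py 0.5388 -0.1197 0.19 -5.3
```

```text
time_s: 10.75
position: [0.6353, -0.2897, 0.194]
tcp_rot: [[0.272, 0.962, 0.004], [0.962, -0.272, -0.003], [-0.001, 0.004, -1.0]]
force: [-0.7, 0.2, -2.1]
opening: 0.114
grasp_force: 30.0
[0.6869, -0.6959, 0.0163, 0.0014, -0.0006, 0.4418] mm 196 deg 80 rows 9.3
```

```bash
python3 -m pendant '[[0.3,-0.3,0,0,0,0.06,1],[0.687,-0.696,0.01,0,0,0.12,1],[0.687,-0.696,0.01,0,0,0.18,1],[0.687,-0.696,0.01,0,0,0.24,1],[0.687,-0.696,0.01,0,0,0.3,1],[0.687,-0.696,0.01,0,0,0.36,1],[0.687,-0.696,0.01,0,0,0.42,1],[0.687,-0.696,0.01,0,0,0.442,1]]'
python3 -m pendant '[[0,0,0,0,0,0,1],[0,0,0,0,0,0,1]]'
cat > held.py <<'E'
from h import *
import sys
# cloud of the held plate in tool coordinates
T,s=toolT(); p,d=capture("wrist"); c=calibration("wrist"); np.savez(sys.argv[1]+".npz",p=p,d=d,T=T)
P=cloud("wrist",d,np.eye(4)); cv2.imwrite("pics/"+sys.argv[1]+".png",p[:,:,::-1])
z=P[...,2]; m=(abs(P[...,0])<.06)&(abs(P[...,1])<.04)&(z>.06)&(z<.1)
h=np.histogram(z[m],bins=np.arange(.06,.1,.002)); print(list(zip(np.round(h[1],3),h[0])))
z0=np.median(z[m&(z>.068)]); k=m&(abs(z-z0)<.003); print("base top z",z0,rect(P[k]))
E
python3 held.py w6; python3 go.py 0.5388 -0.1197 0.19 -5.3
```

```text
time_s: 11.55
position: [0.5364, -0.1183, 0.1876]
tcp_rot: [[0.996, 0.089, -0.005], [0.089, -0.996, 0.002], [-0.004, -0.002, -1.0]]
force: [0.0, -0.4, -2.8]
opening: 0.109
grasp_force: 30.0
time_s: 11.75
position: [0.5369, -0.1187, 0.1883]
tcp_rot: [[0.995, 0.098, -0.003], [0.098, -0.995, 0.001], [-0.003, -0.002, -1.0]]
force: [-1.0, 0.1, -2.4]
opening: 0.113
grasp_force: 30.0
[(np.float64(0.06), np.int64(77)), (np.float64(0.062), np.int64(82)), (np.float64(0.064), np.int64(69)), (np.float64(0.066), np.int64(66)), (np.float64(0.068), np.int64(106)), (np.float64(0.07), np.int64(3933)), (np.float64(0.072), np.int64(2178)), (np.float64(0.074), np.int64(62)), (np.float64(0.076), np.int64(99)), (np.float64(0.078), np.int64(91)), (np.float64(0.08), np.int64(21)), (np.float64(0.082), np.int64(0)), (np.float64(0.084), np.int64(0)), (np.float64(0.086), np.int64(0)), (np.float64(0.088), np.int64(0)), (np.float64(0.09), np.int64(0)), (np.float64(0.092), np.int64(0)), (np.float64(0.094), np.int64(0)), (np.float64(0.096), np.int64(0)), (np.float64(0.098), np.int64(0))]
base top z 0.07178649191838427 (array([1.2, 1.1]), array([84.9, 50.3]), 0.2, 6223)
[0.0076, 0.0049, -0.0067, -0.0003, 0.0008, 0.0606] mm 2 deg 11 rows 1.3
```

View pics/w6.png

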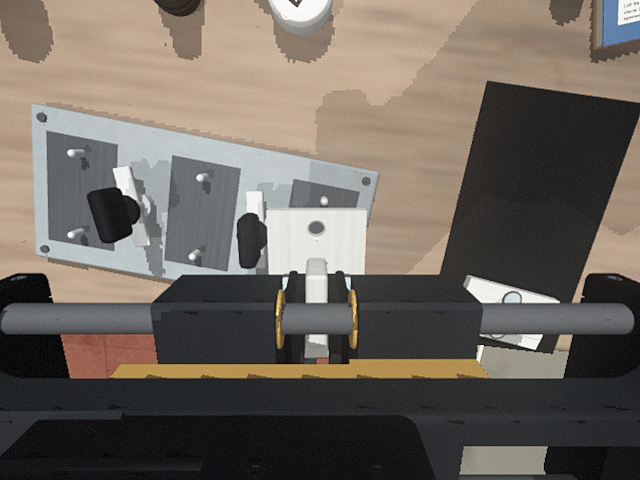

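The held plate sits square in the grip, with its hole at (316,228). The far dowel of its nest is at (324,201). I'll turn the remaining 11° and then measure plate and dowels in one view.

```bash
python3 -m pendant '[[0,0,0,0,0,0.06,1],[0,0,0,0,0,0.06,1],[0,0,0,0,0,0.06,1],[0,0,0,0,0,0.06,1]]'
cat > dow.py <<'E'
from h import *
# far dowel tips seen by the wrist camera and the fitted nests
T,s=toolT(); p,d=capture("wrist"); P=cloud("wrist",d,T)
D=np.array([547.7,-24.1])/1000; a=np.radians(-5.3); ex=np.array([np.cos(a),np.sin(a)]); ey=np.array([-ex[1],ex[0]])
g=P[...,2]; src=[];dst=[]
for i in (-1,0,1):
    for e in (-1,1):
        q=D+ey*i*.096+ex*e*.032
        m=(np.hypot(P[...,0]-q[0],P[...,1]-q[1])<.009)&(g>.0185)&(g<.03)
        if m.sum()>12:
            t=P[m]; t=t[t[:,2]>t[:,2].max()-.004]; c=t[:,:2].mean(0); print(i,e,m.sum(),np.round(c*1000,1),"off",np.round((c-q)*1000,1)); 
t=[]
for i in (-.5,.5):
    q=D+ey*i*.096; m=(np.hypot(P[...,0]-q[0],P[...,1]-q[1])<.025)&(g>.062)&(g<.075)
    if m.sum()>50: print("bar",rect(P[m]),"expect",np.round(q*1000,1))
E
python3 dow.py; python3 held.py w7|tail -1; python3 go.py 0.5388 -0.1197 0.19 -5.3
```

```text
time_s: 12.2
position: [0.5377, -0.1191, 0.1896]
tcp_rot: [[0.996, -0.091, -0.001], [-0.091, -0.996, 0.0], [-0.001, -0.0, -1.0]]
force: [0.3, 0.8, -2.3]
opening: 0.109
grasp_force: 30.0
-1 1 52 [ 571.  -122.5] off [0.3 0.2]
0 1 63 [579.9 -27.7] off [ 0.3 -0.7]
1 -1 75 [525.3  73.4] off [ 0.5 -1. ]
1 1 84 [588.6  67.5] off [ 0.1 -1. ]
bar (array([545.4, -71.5]), array([31.7, 12.5]), 6.0, 740) expect [543.3 -71.9]
bar (array([552.4,  23. ]), array([35.7, 12.5]), 12.7, 944) expect [552.1  23.7]
base top z 0.07180878438230431 (array([1.4, 0.9]), array([85. , 50.2]), 0.2, 6232)
[0.0053, 0.0025, -0.0015, -0.0, 0.0001, 0.0002] mm 1 deg 0 rows 0.0
```

```bash
python3 -m pendant '[[0,0,0.15,0,0,0,1],[0,0,0.3,0,0,0,1],[0,0,0.38,0,0,0,1],[0,0,0.38,0,0,0,1],[0,0,0.38,0,0,0,1]]'; python3 go.py 0.5377 -0.1188 0.101 -5.3
```

```text
time_s: 12.8
position: [0.5381, -0.1192, 0.1139]
tcp_rot: [[0.996, -0.093, -0.0], [-0.093, -0.996, 0.0], [-0.0, -0.0, -1.0]]
force: [0.5, -0.2, -1.3]
opening: 0.112
grasp_force: 30.0
[-0.0023, -0.0018, 0.0646, -0.0, 0.0, -0.0001] mm 13 deg 0 rows 0.3
```

```bash
python3 -m pendant '[[-0.001,-0.001,0.02,0,0,0,1],[-0.001,-0.001,0.04,0,0,0,1],[-0.001,-0.001,0.05,0,0,0,1],[-0.001,-0.001,0.06,0,0,0,1],[-0.001,-0.001,0.06,0,0,0,1]]'; python3 -c "
from h import *
print(toolT()[1]['moment'])"
```

```text
time_s: 13.3
position: [0.5376, -0.1188, 0.1018]
tcp_rot: [[0.996, -0.093, -0.0], [-0.093, -0.996, 0.0], [-0.0, -0.0, -1.0]]
force: [-0.3, -1.1, -1.4]
opening: 0.114
grasp_force: 30.0
[ 0.01299076  0.03399221 -0.01584302]
```

```bash
python3 -m pendant '[[0,0,0.015,0,0,0,1],[0,0,0.03,0,0,0,1],[0,0,0.04,0,0,0,1],[0,0,0.046,0,0,0,1],[0,0,0.05,0,0,0,1]]'; python3 held.py w8 | tail -1
```

```text
time_s: 13.8
position: [0.5376, -0.1189, 0.0918]
tcp_rot: [[0.996, -0.093, -0.0], [-0.093, -0.996, 0.0], [-0.0, -0.0, -1.0]]
force: [-0.4, 0.2, 5.3]
opening: 0.108
grasp_force: 30.0
base top z 0.07893810789363002 (array([4.7, 0. ]), array([ 80. , 110.5]), 90.0, 8589)
```

```bash
python3 -m pendant '[[0,0,0,0,0,0,0.38],[0,0,0,0,0,0,0.38],[0,0,0,0,0,0,0.38],[0,0,-0.2,0,0,0,0.38],[0,0,-0.45,0,0,0,0.38],[0,0,-0.65,0,0,0,0.38],[0,0,-0.8,0,0,0,0.38],[0,0,-0.8,0,0,0,0.38]]'; cat > seated.py <<'E'
from h import *
import sys
T,s=toolT(); p,d=capture("wrist"); P=cloud("wrist",d,T); cv2.imwrite("pics/"+sys.argv[1]+".png",p[:,:,::-1])
D=np.array([547.7,-24.1])/1000; a=np.radians(-5.3); ex=np.array([np.cos(a),np.sin(a)]); ey=np.array([-ex[1],ex[0]])
X=(P[...,:2]-D)@ex; Y=(P[...,:2]-D)@ey
for i in (-1,0,1):
    m=(abs(X)<.05)&(abs(Y-i*.096)<.032)&(P[...,2]>.0165)&(P[...,2]<.024)
    r=(abs(X)<.05)&(abs(Y-i*.096)<.03)&(P[...,2]>.035)
    if m.sum()<300: print(i,"empty"); continue
    Q=P[m]; A=np.c_[X[m],Y[m]-i*.096,np.ones(m.sum())]; c=np.linalg.lstsq(A,Q[:,2],rcond=None)[0]
    print(i,m.sum(),"plane slope",np.round(c[:2],3),"z",round(c[2],4),"base",rect(np.c_[X[m],Y[m]]),"rib",rect(np.c_[X[r],Y[r]]) if r.sum()>20 else 0,"ribtop",round(np.percentile(P[r][:,2],95),4) if r.sum() else 0)
E
python3 seated.py w9; python3 go.py 0.47 -0.23 0.25 0
```

```text
time_s: 14.65
position: [0.5401, -0.1198, 0.2567]
tcp_rot: [[0.996, -0.093, 0.01], [-0.093, -0.996, -0.004], [0.01, 0.003, -1.0]]
force: [0.4, 0.3, 0.5]
opening: 0.308
grasp_force: 0.0
-1 3529 plane slope [-0.002  0.   ] z 0.0202 base (array([  0.7, -96.5]), array([50.1, 84.1]), 89.8, 3529) rib (array([ 12.2, -95.9]), array([60. , 57.6]), 89.7, 52090) ribtop 0.3088
0 empty
1 empty
[-0.291, 0.5831, 0.021, 0.0007, -0.0017, -0.0296] mm 130 deg 5 rows 2.6
```

```bash
python3 go.py 0.51 -0.29 0.24 60;
python3 -m pendant '[[-0.07,0.86,0,0,0,-0.04,0],[-0.07,0.86,0,0,0,-0.36,0],[-0.07,0.86,0,0,0,-0.36,0],[-0.07,0.86,0,0,0,-0.36,0],[-0.07,0.86,0.05,0,0,-0.36,0],[-0.07,0.86,0.05,0,0,-0.36,0],[-0.07,0.86,0.05,0,0,-0.36,0],[-0.07,0.86,0.05,0,0,-0.36,0]]'; python3 see.py w10; python3 go.py 0.4836 -0.2933 0.0825 80.8
```

```text
[-0.0643, 0.8631, 0.0728, 0.0015, -0.0012, -0.363] mm 174 deg 65 rows 7.6
time_s: 15.5
position: [0.5067, -0.2884, 0.2395]
tcp_rot: [[0.504, 0.864, -0.003], [0.864, -0.504, 0.003], [0.001, -0.004, -1.0]]
force: [0.7, -0.3, 0.2]
opening: 0.501
grasp_force: 0.0
(array([ 483.7, -293.4]), array([36.3, 10.3]), 80.2, 457) [286 227  23  39 457]
(array([ 586.4, -641.4]), array([41.1, 21. ]), 62.6, 462) [527 446  21  28 462]
[-0.0803, -0.0844, 0.7863, -0.0013, -0.0005, -0.116] mm 159 deg 21 rows 3.2
```

```bash

python3 -m pendant '[[-0.08,-0.084,0.2,0,0,-0.115,0],[-0.08,-0.084,0.4,0,0,-0.115,0],[-0.08,-0.084,0.6,0,0,-0.115,0],[-0.08,-0.084,0.7,0,0,-0.115,0],[-0.08,-0.084,0.7,0,0,-0.115,0],[-0.08,-0.084,0.7,0,0,-0.115,0]]'; python3 go.py 0.4837 -0.2934 0.082 80.5
```

```text
time_s: 16.15
position: [0.4848, -0.2938, 0.101]
tcp_rot: [[0.172, 0.985, -0.002], [0.985, -0.172, 0.001], [0.001, -0.002, -1.0]]
force: [0.5, 0.1, 0.3]
opening: 0.498
grasp_force: 0.0
[0.0007, -0.0056, 0.0953, -0.0006, -0.0004, -0.0023] mm 19 deg 0 rows 0.4
```

```bash

python3 -m pendant '[[0,-0.004,0.05,0,0,0,0],[0,-0.004,0.09,0,0,0,0],[0,-0.004,0.09,0,0,0,1],[0,-0.004,0.09,0,0,0,1],[0,-0.004,0.09,0,0,0,1],[0,-0.004,0.09,0,0,0,1],[0,-0.004,0.09,0,0,0,1],[0,-0.004,0.09,0,0,0,1]]'; python3 go.py 0.4837 -0.2934 0.082 80.5
```

```text
time_s: 16.95
position: [0.4843, -0.2939, 0.0841]
tcp_rot: [[0.171, 0.985, -0.0], [0.985, -0.171, -0.0], [-0.0, -0.0, -1.0]]
force: [-0.2, 1.1, 2.2]
opening: 0.113
grasp_force: 30.0
[0.0021, -0.0033, 0.0106, -0.0, 0.0, -0.0019] mm 2 deg 0 rows 0.0
```

```bash

python3 -m pendant '[[0,0,-0.1,0,0,0,1],[0,0,-0.3,0,0,0,1],[0,0,-0.5,0,0,0,1],[0,0,-0.55,0,0,0,1],[0,0,-0.55,0,0,0,1]]'; python3 go.py 0.51 -0.12 0.19 35
```

```text
time_s: 17.45
position: [0.4851, -0.2945, 0.1956]
tcp_rot: [[0.171, 0.985, 0.003], [0.985, -0.171, -0.003], [-0.002, 0.004, -1.0]]
force: [0.4, -0.7, -1.9]
opening: 0.114
grasp_force: 30.0
[0.8811, -0.0265, 0.0257, 0.0014, 0.0002, 0.2509] mm 176 deg 45 rows 5.3
```

```bash

python3 -m pendant '[[0.2,0,0,0,0,0.04,1],[0.4,0,0,0,0,0.09,1],[0.6,0,0,0,0,0.13,1],[0.88,-0.027,0,0,0,0.18,1],[0.88,-0.027,0,0,0,0.22,1],[0.88,-0.027,0,0,0,0.25,1]]'; python3 go.py 0.547 -0.024 0.19 -5.3
```

```text
time_s: 18.05
position: [0.5075, -0.1164, 0.1916]
tcp_rot: [[0.818, 0.575, -0.005], [0.575, -0.818, 0.003], [-0.003, -0.005, -1.0]]
force: [0.5, 0.2, -1.9]
opening: 0.11
grasp_force: 30.0
[0.4272, -0.2642, 0.0082, -0.0013, 0.0014, 0.2244] mm 100 deg 40 rows 4.7
```

```bash

python3 -m pendant '[[0.2,-0.13,0,0,0,0.045,1],[0.427,-0.264,0,0,0,0.09,1],[0.427,-0.264,0,0,0,0.135,1],[0.427,-0.264,0,0,0,0.18,1],[0.427,-0.264,0,0,0,0.223,1],[0.427,-0.264,0,0,0,0.223,1],[0.427,-0.264,0,0,0,0.223,1]]'; python3 dow.py; python3 held.py w11|tail -1;python3 go.py 0.547 -0.024 0.115 -5.3
```

```text
time_s: 18.75
position: [0.5477, -0.0271, 0.1923]
tcp_rot: [[0.996, -0.084, -0.003], [-0.084, -0.996, 0.001], [-0.003, -0.001, -1.0]]
force: [-0.3, -0.3, -0.9]
opening: 0.115
grasp_force: 30.0
-1 -1 68 [ 513.1 -116.8] off [ 6.1 -0.1]
-1 1 372 [ 570.9 -121.9] off [0.2 0.7]
0 1 45 [580.3 -27. ] off [0.7 0.1]
1 1 64 [588.7  68.3] off [ 0.2 -0.3]
bar (array([546.3, -71.3]), array([29.6, 12.1]), 5.5, 694) expect [543.3 -71.9]
bar (array([553.6,  24.2]), array([33.1, 12.3]), 12.9, 739) expect [552.1  23.7]
base top z 0.07404978348805451 (array([2.3, 1.1]), array([50.2, 84.7]), 89.9, 6259)
[-0.006, -0.0162, 0.3899, -0.0001, 0.0006, 0.0023] mm 78 deg 0 rows 1.6
```

```bash
python3 go.py 0.5457 -0.0227 0.1165 -5.3
```

```text
[-0.013, -0.0221, 0.3824, -0.0001, 0.0006, 0.0023] mm 77 deg 0 rows 1.5
```

```bash
python3 -m pendant '[[-0.013,-0.022,0.15,0,0,0.002,1],[-0.013,-0.022,0.3,0,0,0.002,1],[-0.013,-0.022,0.38,0,0,0.002,1],[-0.013,-0.022,0.38,0,0,0.002,1],[-0.013,-0.022,0.38,0,0,0.002,1],[-0.013,-0.022,0.38,0,0,0.002,1]]';  python3 go.py 0.5457 -0.0227 0.103 -5.3
```

```text
time_s: 19.45
position: [0.5471, -0.023, 0.1188]
tcp_rot: [[0.996, -0.093, 0.002], [-0.093, -0.996, -0.001], [0.002, 0.0, -1.0]]
force: [0.3, -0.4, -0.8]
opening: 0.111
grasp_force: 30.0
[-0.0075, -0.0007, 0.0792, 0.0001, -0.0007, -0.0002] mm 16 deg 0 rows 0.3
```

```bash
python3 -m pendant '[[0,0,0,0,0,0,1],[0,0,0,0,0,0,1]]' >/dev/null;  python3 go.py 0.5457 -0.0227 0.103 -5.3; python3 held.py w12 | tail -1
```

```text
[-0.006, 0.0, 0.079, 0.0001, -0.0006, -0.0002] mm 16 deg 0 rows 0.3
base top z 0.07412104192137091 (array([ 9.2, -6.9]), array([89. , 61.7]), 20.9, 6255)
```

```bash
python3 -m pendant '[[-0.006,0,0.02,0,0,0,1],[-0.006,0,0.04,0,0,0,1],[-0.006,0,0.055,0,0,0,1],[-0.006,0,0.07,0,0,0,1],[-0.006,0,0.078,0,0,0,1],[-0.006,0,0.078,0,0,0,1]]';  python3 go.py 0.5457 -0.0227 0.0935 -5.3
```

```text
time_s: 20.3
position: [0.545, -0.0225, 0.1019]
tcp_rot: [[0.996, -0.093, -0.001], [-0.093, -0.996, 0.0], [-0.001, -0.0, -1.0]]
force: [0.5, 0.3, -1.3]
opening: 0.113
grasp_force: 30.0
[0.0035, 0.0006, 0.0418, -0.0, 0.0002, -0.0002] mm 8 deg 0 rows 0.2
```

```bash
python3 -m pendant '[[0.002,0,0.015,0,0,0,1],[0.002,0,0.03,0,0,0,1],[0.002,0,0.037,0,0,0,1],[0.002,0,0.042,0,0,0,1],[0.002,0,0.045,0,0,0,1],[0.002,0,0.045,0,0,0,1]]'
```

```text
time_s: 20.9
position: [0.5454, -0.0226, 0.0941]
tcp_rot: [[0.996, -0.093, -0.0], [-0.093, -0.996, -0.0], [-0.0, 0.0, -1.0]]
force: [-1.8, 0.1, 5.6]
opening: 0.105
grasp_force: 30.0
```

Seated: the contact force rises at the expected height. I'll release, lift and check.

```bash
python3 -m pendant '[[0,0,0,0,0,0,0.38],[0,0,0,0,0,0,0.38],[0,0,0,0,0,0,0.38],[0,0,-0.2,0,0,0,0.38],[0,0,-0.45,0,0,0,0.38],[0,0,-0.65,0,0,0,0.38],[0,0,-0.8,0,0,0,0.38],[0,0,-0.8,0,0,0,0.38]]'; python3 seated.py w13; python3 dow.py | grep bar
```

```text
time_s: 21.7
position: [0.548, -0.0231, 0.2578]
tcp_rot: [[0.996, -0.093, 0.01], [-0.093, -0.996, -0.002], [0.01, 0.002, -1.0]]
force: [-0.0, 0.1, -0.5]
opening: 0.311
grasp_force: 0.0
-1 3375 plane slope [ 0.    -0.002] z 0.0201 base (array([  0.3, -96.6]), array([50.9, 84.5]), 90.0, 3375) rib (array([  1.8, -83.8]), array([74.6, 35.6]), 0.0, 9043) ribtop 0.2772
0 3484 plane slope [0. 0.] z 0.0201 base (array([0.2, 0.1]), array([50.1, 84.3]), 89.9, 3484) rib (array([11.3, -0. ]), array([57.2, 60. ]), 0.1, 51855) ribtop 0.3098
1 empty
bar (array([543.5, -71.7]), array([35.8, 12.1]), 5.6, 523) expect [543.3 -71.9]
bar (array([552. ,  23.7]), array([36. , 12.3]), 13.0, 526) expect [552.1  23.7]
```

View pics/w13.png

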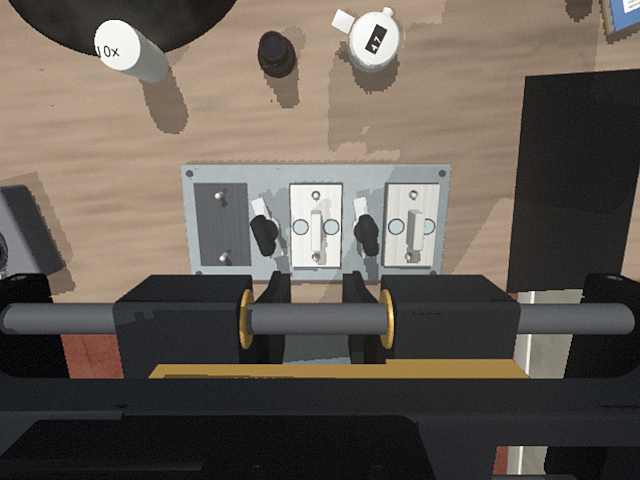

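```bash
python3 go.py 0.5434 -0.0718 0.22 90; python3 -m pendant '[[-0.001,0.248,0.18,0,0,-0.04,0.38],[-0.001,0.248,0.18,0,0,-0.36,0.38],[-0.001,0.248,0.18,0,0,-0.36,0.38],[-0.001,0.248,0.18,0,0,-0.36,0.38],[-0.001,0.248,0.18,0,0,-0.36,0.38],[-0.001,0.248,0.18,0,0,-0.36,0.38],[-0.001,0.248,0.18,0,0,-0.36,0.38],[-0.001,0.248,0.18,0,0,-0.36,0.38]]'
python3 -m pendant '[[0,0,0,0,0,-0.36,0.38],[0,0,0,0,0,-0.36,0.38],[0,0,0,0,0,-0.36,0.38],[0,0,0,0,0,-0.36,0.38],[0,0,0,0,0,-0.36,0.38],[0,0,0,0,0,-0.36,0.38],[0,0,0,0,0,-0.36,0.38],[0,0,0,0,0,-0.36,0.38]]'; python3 go.py 0.5434 -0.0718 0.15 185.6
```

```text
[0.0121, 0.246, 0.1684, 0.0003, -0.0002, -0.5297] mm 60 deg 95 rows 11.1
time_s: 22.6
position: [0.5395, -0.0716, 0.2149]
tcp_rot: [[0.504, 0.864, -0.005], [0.864, -0.504, 0.002], [-0.001, -0.005, -1.0]]
force: [-0.2, -0.2, -0.1]
opening: 0.309
grasp_force: 0.0
time_s: 23.4
position: [0.5395, -0.0716, 0.2149]
tcp_rot: [[-0.567, 0.824, -0.005], [0.824, 0.567, 0.002], [0.004, -0.003, -1.0]]
force: [-0.1, 0.7, 0.1]
opening: 0.311
grasp_force: 0.0
[-0.0133, 0.0166, 0.3246, -0.0002, -0.0016, -0.3394] mm 65 deg 61 rows 7.1
```

```bash

python3 -m pendant '[[-0.013,0.017,0.1,0,0,-0.34,0.38],[-0.013,0.017,0.1,0,0,-0.34,0.38],[-0.013,0.017,0.1,0,0,-0.34,0.38],[-0.013,0.017,0.2,0,0,-0.34,0.38],[-0.013,0.017,0.3,0,0,-0.34,0.38],[-0.013,0.017,0.32,0,0,-0.34,0.38],[-0.013,0.017,0.32,0,0,-0.34,0.38],[-0.013,0.017,0.32,0,0,-0.34,0.38]]'; python3 go.py 0.5434 -0.0718 0.109 185.6
```

```text
time_s: 24.2
position: [0.5436, -0.0718, 0.1509]
tcp_rot: [[-0.995, -0.096, -0.005], [-0.096, 0.995, 0.002], [0.005, 0.002, -1.0]]
force: [-0.4, -0.0, -0.3]
opening: 0.312
grasp_force: 0.0
[0.0, -0.0005, 0.2095, 0.0007, -0.0015, -0.0006] mm 42 deg 0 rows 0.8
```

```bash

python3 -m pendant '[[0,0,0.1,0,0,0,0.38],[0,0,0.2,0,0,0,0.38],[0,0,0.21,0,0,0,0.38],[0,0,0.21,0,0,0,1],[0,0,0.21,0,0,0,1],[0,0,0.21,0,0,0,1],[0,0,0.21,0,0,0,1],[0,0,0.21,0,0,0,1]]'; python3 go.py 0.5434 -0.0718 0.109 84.7
```

```text
time_s: 25.0
position: [0.5451, -0.0704, 0.1117]
tcp_rot: [[-0.996, -0.093, 0.001], [-0.093, 0.996, 0.003], [-0.001, 0.003, -1.0]]
force: [2.0, 6.6, -3.3]
opening: 0.134
grasp_force: 30.0
[0.0089, -0.0061, 0.0136, 0.0008, -0.0005, 0.5591] mm 3 deg 101 rows 11.7
```

```bash

python3 -m pendant '[[0.005,-0.005,0,0,0,0.045,1],[0.005,-0.005,0,0,0,0.09,1],[0.005,-0.005,0,0,0,0.135,1],[0.005,-0.005,0,0,0,0.18,1],[0.005,-0.005,0,0,0,0.225,1],[0.005,-0.005,0,0,0,0.27,1],[0.005,-0.005,0,0,0,0.315,1],[0.005,-0.005,0,0,0,0.36,1]]'; python3 go.py 0.5434 -0.0718 0.109 84.7;  python3 -c "
from h import *
print(toolT()[1]['moment'])"
```

```text
time_s: 25.8
position: [0.5436, -0.0732, 0.1117]
tcp_rot: [[-0.505, 0.863, -0.001], [0.863, 0.505, -0.0], [0.0, -0.001, -1.0]]
force: [-2.4, -2.3, -1.3]
opening: 0.135
grasp_force: 30.0
[0.0067, 0.0027, 0.0135, -0.0003, 0.0001, 0.1981] mm 3 deg 36 rows 4.2
[-0.2935609   0.1644567   0.02431134]
```

```bash

python3 -m pendant '[[0.004,0.001,0,0,0,0.045,1],[0.004,0.001,0,0,0,0.09,1],[0.004,0.001,0,0,0,0.135,1],[0.004,0.001,0,0,0,0.18,1],[0.004,0.001,0,0,0,0.205,1],[0.004,0.001,0,0,0,0.22,1],[0.004,0.001,0,0,0,0.22,1],[0.004,0.001,0,0,0,0.22,1]]'; python3 go.py 0.5434 -0.0718 0.109 84.7;  python3 -c "
from h import *
print(toolT()[1]['moment'])"
```

```text
time_s: 26.6
position: [0.5419, -0.0734, 0.1117]
tcp_rot: [[0.151, 0.989, -0.005], [0.989, -0.151, -0.002], [-0.003, -0.004, -1.0]]
force: [-4.4, -5.2, 1.0]
opening: 0.138
grasp_force: 30.0
[0.0091, 0.0063, 0.0135, -0.0013, 0.0008, -0.0187] mm 3 deg 3 rows 0.4
[-0.8740834   0.68492835  0.62987133]
```

```bash

python3 -m pendant '[[0.004,0.003,0,0,0,0,0.38],[0.004,0.003,0,0,0,0,0.38],[0.004,0.003,0,0,0,0,0.38],[0.004,0.003,0,0,0,0,0.38],[0.004,0.003,-0.2,0,0,0,0.38],[0.004,0.003,-0.45,0,0,0,0.38],[0.004,0.003,-0.6,0,0,0,0.38],[0.004,0.003,-0.6,0,0,0,0.38]]'
python3 dow.py|grep bar;  python3 go.py 0.552 0.0237 0.23 150
```

```text
time_s: 27.4
position: [0.5475, -0.0724, 0.2361]
tcp_rot: [[0.155, 0.988, 0.011], [0.988, -0.155, -0.003], [-0.002, 0.011, -1.0]]
force: [1.5, -0.5, -0.5]
opening: 0.31
grasp_force: 0.0
bar (array([543.2, -71.2]), array([35.9, 12. ]), 84.7, 595) expect [543.3 -71.9]
bar (array([552.1,  24.4]), array([35.9, 12.1]), 13.2, 791) expect [552.1  23.7]
[0.4775, -0.0452, 0.0182, 0.0016, 0.0015, -0.3829] mm 96 deg 69 rows 8.0
```

Clamp A is at its stop, yaw 84.7° as expected. Clamp B is next.

```bash

python3 -m pendant '[[0.25,-0.02,0,0,0,-0.04,0.38],[0.478,-0.045,0,0,0,-0.37,0.38],[0.478,-0.045,0,0,0,-0.37,0.38],[0.478,-0.045,0,0,0,-0.37,0.38],[0.478,-0.045,0,0,0,-0.37,0.38],[0.478,-0.045,0,0,0,-0.37,0.38],[0.478,-0.045,0,0,0,-0.37,0.38],[0.478,-0.045,0,0,0,-0.37,0.38]]'; python3 go.py 0.552 0.0239 0.15 193
```

```text
time_s: 28.25
position: [0.5496, 0.0243, 0.2294]
tcp_rot: [[-0.848, 0.53, -0.004], [0.53, 0.848, 0.001], [0.003, -0.001, -1.0]]
force: [-0.2, -0.4, -0.2]
opening: 0.305
grasp_force: 0.0
[-0.0128, 0.0051, 0.3968, 0.0, -0.0012, -0.25] mm 79 deg 45 rows 5.2
```

```bash

python3 -m pendant '[[-0.013,0.005,0,0,0,-0.25,0.38],[-0.013,0.005,0.1,0,0,-0.25,0.38],[-0.013,0.005,0.2,0,0,-0.25,0.38],[-0.013,0.005,0.3,0,0,-0.25,0.38],[-0.013,0.005,0.39,0,0,-0.25,0.38],[-0.013,0.005,0.39,0,0,-0.25,0.38],[-0.013,0.005,0.39,0,0,-0.25,0.38],[-0.013,0.005,0.39,0,0,-0.25,0.38]]'; python3 go.py 0.552 0.0239 0.109 193
```

```text
time_s: 29.05
position: [0.5528, 0.0236, 0.1523]
tcp_rot: [[-0.976, -0.218, -0.002], [-0.218, 0.976, 0.0], [0.002, 0.001, -1.0]]
force: [-0.0, -0.6, 0.1]
opening: 0.306
grasp_force: 0.0
[0.0034, 0.0021, 0.2164, 0.0002, -0.0005, -0.0022] mm 43 deg 0 rows 0.9
```

```bash

python3 -m pendant '[[0.002,0,0.1,0,0,0,0.38],[0.002,0,0.2,0,0,0,0.38],[0.002,0,0.215,0,0,0,0.38],[0.002,0,0.215,0,0,0,1],[0.002,0,0.215,0,0,0,1],[0.002,0,0.215,0,0,0,1],[0.002,0,0.215,0,0,0,1],[0.002,0,0.215,0,0,0,1]]'; python3 go.py 0.552 0.0237 0.109 84.7
```

```text
time_s: 29.85
position: [0.5529, 0.0253, 0.111]
tcp_rot: [[-0.976, -0.217, 0.001], [-0.217, 0.976, 0.003], [-0.002, 0.003, -1.0]]
force: [1.3, 7.7, -0.3]
opening: 0.134
grasp_force: 30.0
[0.0063, -0.007, 0.0101, 0.0011, -0.0005, 0.5992] mm 3 deg 108 rows 12.6
```

```bash

python3 -m pendant '[[0.004,-0.006,0,0,0,0.045,1],[0.004,-0.006,0,0,0,0.09,1],[0.004,-0.006,0,0,0,0.135,1],[0.004,-0.006,0,0,0,0.18,1],[0.004,-0.006,0,0,0,0.225,1],[0.004,-0.006,0,0,0,0.27,1],[0.004,-0.006,0,0,0,0.315,1],[0.004,-0.006,0,0,0,0.36,1]]'; python3 go.py 0.552 0.0237 0.109 84.7
```

```text
time_s: 30.65
position: [0.5522, 0.0231, 0.111]
tcp_rot: [[-0.609, 0.793, 0.0], [0.793, 0.609, 0.001], [0.001, 0.001, -1.0]]
force: [-0.3, 3.1, -0.7]
opening: 0.133
grasp_force: 30.0
[0.0028, 0.0012, 0.01, 0.0001, -0.0004, 0.2379] mm 2 deg 43 rows 5.0
```

```bash

python3 -m pendant '[[0.002,0.001,0,0,0,0.045,1],[0.002,0.001,0,0,0,0.09,1],[0.002,0.001,0,0,0,0.135,1],[0.002,0.001,0,0,0,0.18,1],[0.002,0.001,0,0,0,0.22,1],[0.002,0.001,0,0,0,0.255,1],[0.002,0.001,0,0,0,0.26,1],[0.002,0.001,0,0,0,0.26,1]]'; python3 go.py 0.552 0.0237 0.109 84.7;  python3 -c "
from h import *
print(toolT()[1]['moment'])"
```

```text
time_s: 31.45
position: [0.5508, 0.0227, 0.111]
tcp_rot: [[0.151, 0.989, -0.003], [0.989, -0.151, -0.0], [-0.001, -0.003, -1.0]]
force: [-5.7, 0.5, 5.7]
opening: 0.139
grasp_force: 30.0
[0.0059, 0.0054, 0.0098, -0.001, 0.0003, -0.0188] mm 3 deg 3 rows 0.4
[-0.06885211  0.7823167   0.68368158]
```

```bash

python3 -m pendant '[[0.003,0.003,0,0,0,0,0.38],[0.003,0.003,0,0,0,0,0.38],[0.003,0.003,0,0,0,0,0.38],[0.003,0.003,0,0,0,0,0.38],[0.003,0.003,-0.2,0,0,0,0.38],[0.003,0.003,-0.45,0,0,0,0.38],[0.003,0.003,-0.6,0,0,0,0.38],[0.003,0.003,-0.6,0,0,0,0.38]]'
python3 dow.py|grep bar; python3 seated.py w14 | cut -c1-130; python3 go.py 0.56 0.2 0.23 140
```

```text
time_s: 32.25
position: [0.5563, 0.0227, 0.2351]
tcp_rot: [[0.155, 0.988, 0.012], [0.988, -0.155, -0.002], [0.0, 0.012, -1.0]]
force: [0.2, 0.7, -0.0]
opening: 0.308
grasp_force: 0.0
bar (array([542.7, -74.7]), array([26.9, 11.7]), 81.1, 330) expect [543.3 -71.9]
bar (array([552. ,  24.6]), array([35.4, 12. ]), 84.7, 594) expect [552.1  23.7]
-1 1200 plane slope [ 0.001 -0.028] z 0.0203 base (array([ -3.3, -85. ]), array([32. , 70.4]), 88.7, 1200) rib 0 ribtop 0
0 2380 plane slope [ 0.001 -0.006] z 0.0201 base (array([0.1, 0.9]), array([50.9, 83.9]), 89.9, 2380) rib (array([17.7,  8.3]), ar
1 empty
[0.8794, -0.1051, 0.0045, 0.0007, 0.0003, -0.3274] mm 177 deg 59 rows 6.9
```

```bash

python3 -m pendant '[[0.25,-0.03,0,0,0,-0.04,0.38],[0.5,-0.06,0,0,0,-0.09,0.38],[0.75,-0.1,0,0,0,-0.33,0.38],[0.88,-0.105,0,0,0,-0.33,0.38],[0.88,-0.105,0,0,0,-0.33,0.38],[0.88,-0.105,0,0,0,-0.33,0.38],[0.88,-0.105,0,0,0,-0.33,0.38],[0.88,-0.105,0,0,0,-0.33,0.38]]'; python3 dow.py | grep bar; python3 go.py 0.5632 0.3108 0.17 188.7
```

```text
time_s: 33.15
position: [0.5586, 0.2001, 0.228]
tcp_rot: [[-0.772, 0.636, -0.004], [0.636, 0.772, -0.001], [0.003, -0.003, -1.0]]
force: [1.2, 0.1, 0.6]
opening: 0.311
grasp_force: 0.0
[0.3355, 0.4413, 0.2911, -0.0005, -0.0011, -0.2686] mm 125 deg 48 rows 5.6
```

```bash

python3 -m pendant '[[0.16,0.2,0,0,0,-0.045,0.38],[0.336,0.441,0,0,0,-0.09,0.38],[0.336,0.441,0.1,0,0,-0.268,0.38],[0.336,0.441,0.2,0,0,-0.268,0.38],[0.336,0.441,0.29,0,0,-0.268,0.38],[0.336,0.441,0.29,0,0,-0.268,0.38],[0.336,0.441,0.29,0,0,-0.268,0.38],[0.336,0.441,0.29,0,0,-0.268,0.38]]'; python3 go.py 0.5632 0.3108 0.1175 188.7
```

```text
time_s: 34.0
position: [0.564, 0.3108, 0.1717]
tcp_rot: [[-0.989, -0.147, -0.001], [-0.147, 0.989, -0.0], [0.001, -0.0, -1.0]]
force: [0.2, 0.2, -0.3]
opening: 0.309
grasp_force: 0.0
[0.0037, 0.0008, 0.2712, -0.0, -0.0002, -0.0013] mm 54 deg 0 rows 1.1
```

```bash

python3 -m pendant '[[0.002,0,0.15,0,0,0,0.38],[0.002,0,0.25,0,0,0,0.38],[0.002,0,0.27,0,0,0,0.38],[0.002,0,0.27,0,0,0,1],[0.002,0,0.27,0,0,0,1],[0.002,0,0.27,0,0,0,1],[0.002,0,0.27,0,0,0,1],[0.002,0,0.27,0,0,0,1]]'; python3 go.py 0.5632 0.3108 0.1175 108.7
```

```text
time_s: 34.8
position: [0.5642, 0.3122, 0.1196]
tcp_rot: [[-0.989, -0.151, 0.003], [-0.151, 0.989, 0.003], [-0.003, 0.002, -1.0]]
force: [-1.7, 5.2, 2.1]
opening: 0.135
grasp_force: 30.0
[0.0062, -0.0062, 0.0104, 0.0013, 0.0004, 0.4443] mm 3 deg 80 rows 9.3
```

```bash

python3 -m pendant '[[0.004,-0.005,0,0,0,0.045,1],[0.004,-0.005,0,0,0,0.09,1],[0.004,-0.005,0,0,0,0.135,1],[0.004,-0.005,0,0,0,0.18,1],[0.004,-0.005,0,0,0,0.225,1],[0.004,-0.005,0,0,0,0.27,1],[0.004,-0.005,0,0,0,0.315,1],[0.004,-0.005,0,0,0,0.36,1]]'; python3 go.py 0.5632 0.3108 0.1175 108.7
```

```text
time_s: 35.6
position: [0.5632, 0.3097, 0.1196]
tcp_rot: [[-0.554, 0.833, 0.001], [0.833, 0.554, -0.0], [-0.001, 0.001, -1.0]]
force: [-1.0, 1.3, 5.8]
opening: 0.137
grasp_force: 30.0
[0.0044, 0.0031, 0.0103, 0.0003, 0.0003, 0.083] mm 2 deg 15 rows 1.7
```

```bash

python3 -m pendant '[[0.003,0.002,0,0,0,0.045,1],[0.003,0.002,0,0,0,0.083,1],[0.003,0.002,0,0,0,0.084,1],[0.003,0.002,0,0,0,0.084,1]]'; python3 go.py 0.5632 0.3108 0.1175 108.7
python3 -m pendant '[[0.003,0.002,0,0,0,0.084,0.2],[0.003,0.002,0,0,0,0.084,0],[0.003,0.002,0,0,0,0.084,0],[0.003,0.002,0,0,0,0.084,0],[0.003,0.002,-0.2,0,0,0.084,0],[0.003,0.002,-0.45,0,0,0.084,0],[0.003,0.002,-0.6,0,0,0.084,0],[0.003,0.002,-0.6,0,0,0.084,0]]' | head -3
python3 go.py 0.56 0.2 0.3 20
```

```text
time_s: 36.0
position: [0.5627, 0.3096, 0.1196]
tcp_rot: [[-0.322, 0.947, -0.0], [0.947, 0.322, -0.002], [-0.002, -0.001, -1.0]]
force: [-2.2, -1.1, 5.3]
opening: 0.139
grasp_force: 30.0
[0.0048, 0.0045, 0.0103, -0.0003, 0.0005, 0.0006] mm 2 deg 0 rows 0.0
time_s: 36.8
position: [0.5659, 0.312, 0.2441]
tcp_rot: [[-0.066, 0.998, 0.011], [0.998, 0.066, 0.003], [0.003, 0.011, -1.0]]
[-0.5563, -0.0631, -0.2816, 0.0025, -0.003, 0.4099] mm 125 deg 74 rows 8.6
```

My mistake: I repeated the turn in the release call, so the dial may have been dragged. I'll check it before going on.

```bash
python3 - <<'E'
from h import *
T,s=toolT(); p,d=capture("wrist"); P=cloud("wrist",d,T)
m=(P[...,2]>.063)&(P[...,2]<.08)&(abs(P[...,0]-.563)<.05)&(abs(P[...,1]-.311)<.05); print(rect(P[m]))
cv2.imwrite("pics/w15.png",p[130:330,180:460,::-1])
E
```

```text
(array([563. , 311.5]), array([12.1, 46.3]), 18.6, 791)
```

View pics/w15.png

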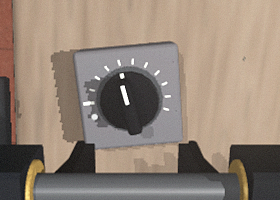

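The dial bar is at 108.6°, exactly 80° (4 clicks) past zero, so nothing was dragged. Now a final check of the dock from above.

```bash

python3 -m pendant '[[-0.25,0,-0.28,0,0,0.04,0],[-0.5,0,-0.28,0,0,0.41,0],[-0.75,0,-0.28,0,0,0.41,0],[-1,0,-0.28,0,0,0.41,0],[-1,0,-0.28,0,0,0.41,0],[-1,0,-0.28,0,0,0.41,0],[-1,0,-0.28,0,0,0.41,0],[-1,0,-0.28,0,0,0.41,0]]' >/dev/null; python3 go.py 0.53 -0.02 0.3 0
```

```text
[-0.4882, 0.4898, -0.0373, -0.0002, 0.0013, 0.1442] mm 139 deg 26 rows 3.0
```

```bash

python3 -m pendant '[[-0.25,0.25,0,0,0,0.144,0],[-0.488,0.49,0,0,0,0.144,0],[-0.488,0.49,0,0,0,0.144,0],[-0.488,0.49,0,0,0,0.144,0],[-0.488,0.49,0,0,0,0.144,0],[-0.488,0.49,0,0,0,0.144,0]]'; python3 dow.py|grep bar; python3 seated.py w16
```

```text
time_s: 38.25
position: [0.5316, -0.0188, 0.2934]
tcp_rot: [[1.0, 0.008, -0.002], [0.008, -1.0, 0.001], [-0.002, -0.001, -1.0]]
force: [0.1, 0.3, 0.7]
opening: 0.499
grasp_force: 0.0
bar (array([543.3, -71.4]), array([35.1, 12.1]), 84.6, 422) expect [543.3 -71.9]
bar (array([552.3,  23.4]), array([35.1, 12.4]), 84.6, 439) expect [552.1  23.7]
-1 2707 plane slope [-0.    -0.002] z 0.0201 base (array([  0.5, -96.4]), array([50.7, 84.2]), 89.8, 2707) rib (array([ -6.1, -83.9]), array([74. , 35.7]), 0.1, 8108) ribtop 0.3129
0 2837 plane slope [-0.    -0.001] z 0.0201 base (array([0.2, 0.1]), array([50. , 84.3]), 89.9, 2837) rib (array([-0.4, -0.4]), array([50.6, 62.5]), 3.6, 46618) ribtop 0.3454
1 empty
```

View pics/w16.png

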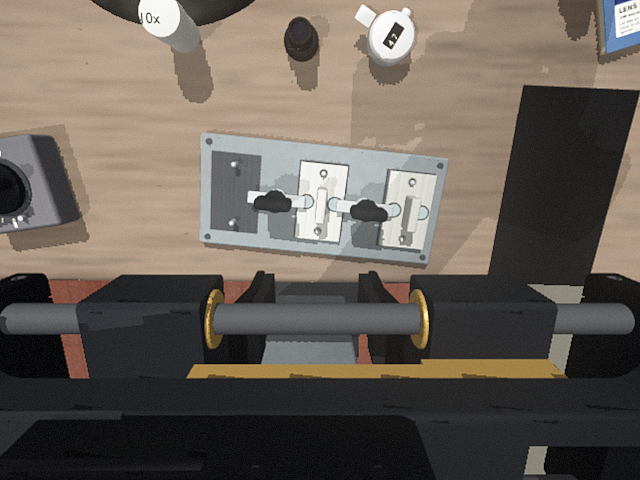

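Both plates are seated flat (320,200 and 408,208), the tongues point at the neighbouring nests, the mat is empty and the bystanders are untouched. Handing in.

```bash
python3 -c "
from rig import bot
print(bot.hand_in())"
```

```text
the job is handed in; nothing more can be done
None
```

I wound the dial back to zero, loaded both plates from the mat flat over their dowels in two neighbouring nests, turned both clamp bolts clockwise to their end stops, left the dial at 4 clicks, and handed the job in; the hand-in returned no verdict.

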